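# Open the spares jar in the inspection shelf's well

### The job

Stand the square spares jar upright, fully home in the square well of the bamboo inspection shelf so that it cannot turn, then unscrew its tight lid counter-clockwise, stopping the turn when the threads let go, and lift the lid clear while the jar stays home in the well. Finish still holding the lid in the gripper, level and centred a finger's width or two (about 20 mm) above the open mouth, not touching the jar: do not put it down or let go. Leave the round jar and all the other gear where they are.

Things in the scene. Friction and masses are not known exactly. Their poses are not given: they have to be found in the camera images.
- jar: square jar: light grey plastic body 60 x 60 mm, flats facing its +-x and +-y, corners rounded; flat shoulder at 60 mm height, round neck 38 mm wide up to the mouth at 80 mm; 90 mm tall with its lid on, 0.24 to 0.39 kg. Loose on the bench at any yaw, in whichever of two places the round jar is not. Origin at the centre of its underside, z up. Not braced, it turns along with the lid
- jar_mouth (a point): centre of the square jar's mouth at the rim, 80 mm above its underside; axes as the jar's. Three-start right-handed lug thread: turned counter-clockwise seen from above, the lid climbs about 3 mm and lets go at 60 degrees from tight; between 60 and 95 degrees it lifts straight off, at 95 its lugs meet the next. Turning takes 0.1 to 0.4 N m, easing off after 35 degrees
- lid: black ribbed screw lid of the square jar: round, 56 mm diameter, 28 mm high, 65 g, gripped round its rim. Origin at the centre of its open lower edge, z up. Tight at the start: lower edge 62 mm above the jar's underside (2 mm above the shoulder, 18 mm below the rim), x axis along the jar's. A springy liner inside presses on the rim with 10 N and keeps it tight
- shelf: inspection shelf: fixed bamboo block 200 (x) x 300 (y) x 60 mm (z); a shallow drawer's front on its -x side and a recessed steel push button, 27 mm wide, in its top at (-55, +12) mm, both not used here. Origin at the centre of its underside
- well (a point): centre of the floor of the square well in the shelf's top, at (0, -85) mm of the shelf, 36 mm above the bench, 24 mm below the shelf's top; axes as the shelf's. 63 x 63 mm with 2 mm chamfers, sides along the shelf's x and y; the jar fits in any quarter turn with 1.5 mm of play on each side (it can twist about 4 degrees before the well holds it)
- round_jar: bystander, leave alone; loose round jar, 60 mm diameter, 90 mm tall, with the same kind of lid; it and the square jar stand in two places ahead and to the right of the robot, either way round, centres at least 110 mm apart. Origin at the centre of its underside
- carabiner: bystander, leave alone; loose; origin under its middle, gold locking carabiner, 115 x 76 x 14 mm, lying on the shelf's top beside the button, at about (+20, +75) mm of the shelf
- swivel: bystander, leave alone; loose; origin under its middle, grey swivel with two eyes, 98 x 39 x 17 mm, lying on the bench
- ascender: bystander, leave alone; loose; origin under its middle, black handled ascender with a toothed cam, 195 x 75 x 24 mm, lying on the bench to the left of the shelf
- dish: bystander, leave alone; loose; origin under its middle, white porcelain dish, 90 mm diameter, 18 mm high
- descender: bystander, leave alone; loose; origin under its middle, figure-eight descender, 135 x 78 x 13 mm, lying on the bench
- pulley: bystander, leave alone; loose; origin under its middle, metal pulley, 108 x 50 x 26 mm, lying on the bench beyond the jars

How it is judged (in metres and radians):
On the way, in this order (a step that is already met when the one before it is completed fails the run):
1. the square jar stands upright and home in the well with its lid still screwed on (horizontal distance between jar and well below 0.004 m and z of jar in the frame of well below 0.004 m and angle between jar's own z axis and vertical below 0.06 rad and z of lid in the frame of jar_mouth below -0.0155 m and angle between the x axis of lid and the x axis of jar, either way round below 0.3 rad), for 0.2 s.
2. the lid is unscrewed and clear of the threads while the jar stays home in the well (horizontal distance between jar and well below 0.004 m and z of jar in the frame of well below 0.004 m and angle between jar's own z axis and vertical below 0.06 rad and z of lid in the frame of jar_mouth above -0.008 m), for 0.1 s.
At the end, for the whole second after the job is handed in: Gripper holds the lid (over 1 N), still, level to 0.2 rad, within 15 mm of the mouth's axis, its lower edge 5 to 45 mm above the rim, not touching the jar, turned 49 to 131 degrees from tight; the jar is upright in the well, within 4 mm of its centre and floor (horizontal distance between jar and well below 0.004 m and z of jar in the frame of well below 0.004 m and angle between jar's own z axis and vertical below 0.06 rad and z of lid in the frame of jar_mouth between 0.005 and 0.045 m and horizontal distance between lid and jar_mouth below 0.015 m and angle between lid's own z axis and vertical below 0.2 rad and angle between the x axis of lid and the x axis of jar, either way round above 0.85 rad and contact force between the fingers and lid above 1 N and contact force between lid and jar below 0.1 N and linear speed of lid below 0.03 m/s); the arm keeps its last pose, push and grip.
It fails at once if the round jar is moved by more than 30 mm (distance of round_jar from where it was at the start of the episode above 0.03 m).
It fails at once if any other piece of gear is moved by more than 30 mm (distance of any of carabiner, swivel, ascender, dish, descender, pulley from where it was at the start of the episode above 0.03 m).
It fails at once if the square jar is tipped over (angle between jar's own z axis and vertical above 0.6 rad).
It also fails if it takes over 54 s, if anything falls off the work surface, if the arm or the gripper's body presses on something with over 40 N, if the wrist force passes 120 N, or if a joint passes its speed limit or range.

### The arm

A 6-joint arm with a two-finger parallel gripper is mounted at the origin on the work surface. World frame = base frame: x ahead of the robot, y to its left, z up, the work surface at z = 0. Lengths are in m, angles in degrees, forces in N, time in s.
With the tool pointing down it reaches from about 0.325 to 0.85 m from the base axis. Payload 15.5 kg.
Tool frame: the origin (TCP) lies at the very end of the fingers, on their centre line; the grasp point (between the pads) lies arm.grip_depth behind it (arm.grip_depth is the distance from the TCP to the grasp point, in m); z points along the fingers, y is the line along which they close (so a half turn about z gives the same grasp; the last joint's range is limited). The gripper opens to 91 mm and grips with 3 to 60 N. Pads are 32 mm wide; open, the fingers measure 118 mm over their backs; the gripper's body (76 mm by 178 mm) begins 60 mm behind the grasp point.
Start: joints at [-73.539, 28.281, 77.091, -0, 74.628, -5.472], TCP at [0.233, -0.58, 0.214] pointing down, gripper open.
Joint ranges: [-166.48, 166.48], [-47.26, 123.95], [12.59, 153.08], [-70.14, 250.14], [6.76, 159.57], [-176.63, 176.63]. Speed limits (degrees/s): [108.29, 108.29, 147.25, 172.46, 172.46, 172.46].

### API

Orientations are given as a 3x3 rotation matrix whose columns are the frame's x, y, z axes.
In Python, from rig import arm gives the robot as it stands. Calls block until the motion is done:
- arm.move_to(position, orientation): joint-space move of the TCP to a pose.
- arm.move_l(position, orientation=None, feed=0.15): straight line of the TCP; orientation=None keeps the orientation; feed is the mean speed in m/s.
- arm.move_joints(angles): joint-space move.
- arm.grip(opening): finger opening in m; the grip force is fixed at half the most; returns when the fingers have stopped.
- arm.sleep(seconds).
- arm.solve_ik(position, orientation): joint angles nearest the present ones, or None.
- arm.snapshot(name): name is "scene" or "side" or "wrist"; returns the picture (480x640x3 uint8, red, green, blue); there is no depth.
- arm.get_calibration(name): a dict with "intrinsics" (3x3 intrinsics, pixels), "cam_to_world" (4x4, takes a point from camera to world coordinates). Camera axes: x right, y down, z forward; pixel columns grow to the right and rows downward; lengths in m; the calibration is good to about 2 mm. A picture is of the moment at which its call begins: read the wrist's pose just before it. get_calibration takes no time and is no camera call; for the wrist camera it gives the pose at the moment of the call.
A pose or a line that the arm cannot do raises arm.Unreachable and nothing moves.
- arm.sign_off(): hands the job in; it is judged then, once.
Readings, each from a call of its own:
- arm.current_t(): time.
- arm.current_joint_positions(): joint angles.
- arm.current_dq(): joint speeds.
- arm.current_tau(): joint torques, N m.
- arm.current_ee_pos(): TCP position.
- arm.current_tool_rot(): TCP orientation.
- arm.current_force(): force on the tool from outside, world axes, zero at the start.
- arm.current_torque(): the same for the moment, N m.
- arm.current_width(): finger opening in m.
- arm.current_grasp_force(): force on a finger pad.
Only numpy, scipy, OpenCV 4.12 (cv2) and the standard library are available. Lean on these libraries where they do the work, as an engineer would, in place of code of your own. Each camera call takes 0.05 s, during which the arm holds its last target. There are 200 camera calls.

## Working session

There is one attempt and no reset: what is moved stays moved. The work goes in short steps, each a Python script; the robot and the scene stay as the last script left them, time stands still between calls to the robot, and variables do not carry over. Pictures are saved under pics/ and viewed, at most 10 in all, crops included, and the job is handed in when it is done.

```bash
mkdir -p pics; ls
python3 - <<'E'
from rig import arm
import cv2,numpy as np
print(arm.grip_depth)
for n in ["scene","side","wrist"]:
    c=arm.get_calibration(n); im=arm.snapshot(n); cv2.imwrite(f"pics/{n}0.png",im[:,:,::-1])
    print(n,np.round(c["intrinsics"],1).tolist(),np.round(c["cam_to_world"],3).tolist())
print(arm.current_t(),arm.current_tool_rot())
E
```

```text
pics
rig.py
0.0188
scene [[593.7, 0.0, 313.9], [0.0, 593.7, 242.9], [0.0, 0.0, 1.0]] [[0.641, 0.603, -0.474, 1.296], [0.767, -0.492, 0.411, -0.58], [0.014, -0.628, -0.778, 1.299], [0.0, 0.0, 0.0, 1.0]]
side [[488.2, 0.0, 312.9], [0.0, 488.2, 243.9], [0.0, 0.0, 1.0]] [[-0.878, 0.284, -0.386, 1.076], [0.479, 0.514, -0.711, 0.975], [-0.004, -0.809, -0.587, 0.835], [0.0, 0.0, 0.0, 1.0]]
wrist [[373.9, 0.0, 319.4], [0.0, 373.9, 234.1], [0.0, 0.0, 1.0]] [[0.374, -0.9, -0.226, 0.297], [-0.927, -0.363, -0.089, -0.554], [-0.002, 0.243, -0.97, 0.385], [0.0, 0.0, 0.0, 1.0]]
0.15 [[ 9.27616993e-01  3.73532642e-01 -2.82399576e-04]
 [ 3.73532744e-01 -9.27616590e-01  8.66112636e-04]
 [ 6.15628100e-05 -9.08906288e-04 -9.99999585e-01]]
```

View pics/scene0.png

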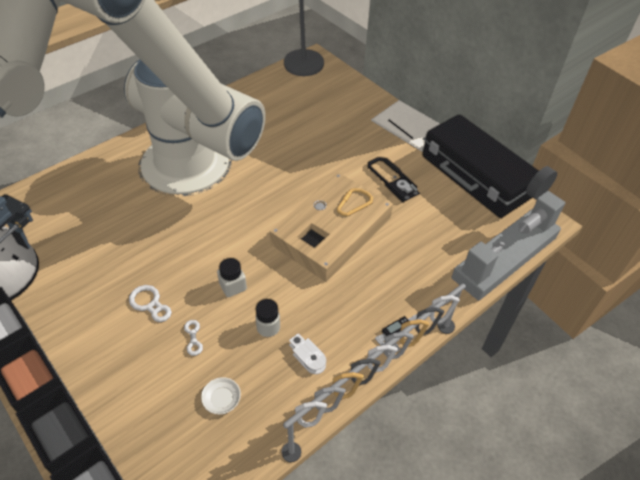

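View pics/wrist0.png

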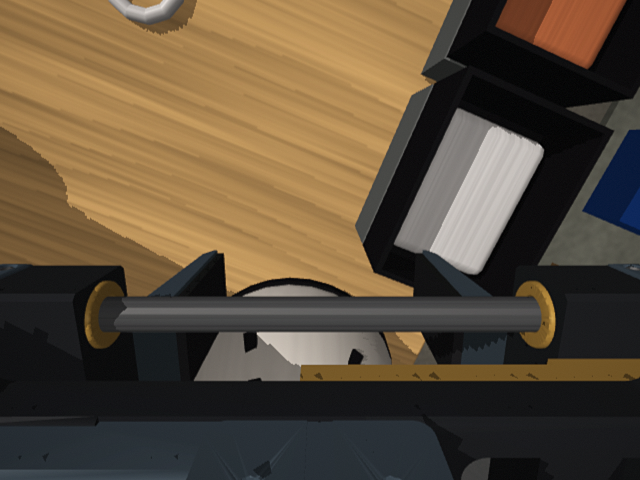

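The scene picture shows the jars at about (231,278), apparently square, and (267,318), and the well at about (313,237). The wrist camera sees only the bins and a ring so far. I'll ray-cast rough positions, then look at them closely with the wrist camera.

```bash
cat > h.py <<'E'
from rig import arm
import cv2,numpy as np
def ray(cal,uv,z):
    K=np.array(cal["intrinsics"]);T=np.array(cal["cam_to_world"])
    uv=np.atleast_2d(np.asarray(uv,float))
    d=np.c_[uv,np.ones(len(uv))]@np.linalg.inv(K).T@T[:3,:3].T
    return T[:3,3]+d*((z-T[2,3])/d[:,2])[:,None]
def R(deg):  # tool down, tool x axis at heading deg
    a=np.radians(deg);c,s=np.cos(a),np.sin(a)
    return np.array([[c,s,0],[s,-c,0],[0,0,-1.]])
def snap(n,f):
    c=arm.get_calibration(n);im=arm.snapshot(n)[:,:,::-1].copy();cv2.imwrite(f"pics/{f}.png",im);np.save(f"pics/{f}.npy",c,allow_pickle=True)
    return c,im
E
python3 - <<'E'
from h import *
c=arm.get_calibration("scene")
a=ray(c,[(230,266),(267,308)],.09);w=ray(c,[(314,237)],.06);print(a,w,ray(c,[(272,234),(328,274),(391,212),(340,172)],.06))
m=a.mean(0)
for p,n in((m,"wj"),(w[0],"ww")):
    for h in(0,90,180,-90): 
        q=p.copy();q[2]=.27;print(h,arm.solve_ik(q,R(h)))
E
```

```text
[[ 0.48268399 -0.15409324  0.09      ]
 [ 0.64216895 -0.15746264  0.09      ]] [[0.52556849 0.08773225 0.06      ]] [[0.44549087 0.00627941 0.06      ]
 [0.64294839 0.03653947 0.06      ]
 [0.59253384 0.3134049  0.06      ]
 [0.38266627 0.30791662 0.06      ]]
0 [-2.13429129e+01  2.21016666e+01  7.85441566e+01 -2.54444375e-14
  7.93541768e+01  6.86570871e+01]
90 [-2.13429129e+01  2.21016666e+01  7.85441566e+01 -2.54444375e-14
  7.93541768e+01 -2.13429129e+01]
180 [-2.13429129e+01  2.21016666e+01  7.85441566e+01 -2.54444375e-14
  7.93541768e+01 -1.11342913e+02]
-90 [-2.13429129e+01  2.21016666e+01  7.85441566e+01 -2.54444375e-14
  7.93541768e+01  1.58657087e+02]
0 [ 3.05474431e+00  1.77581320e+01  8.53988146e+01 -2.54444375e-14
  7.68430534e+01  9.30547443e+01]
90 [ 3.05474431e+00  1.77581320e+01  8.53988146e+01 -2.54444375e-14
  7.68430534e+01  3.05474431e+00]
180 [ 3.05474431e+00  1.77581320e+01  8.53988146e+01 -2.54444375e-14
  7.68430534e+01 -8.69452557e+01]
-90 None
```

Run:
```python
from h import *
arm.move_to([.56,-.215,.25],R(90)); snap("wrist","wj")
arm.move_to([.525,.03,.25],R(90)); snap("wrist","ww"); print(arm.current_t())
```

```text
3.0083
```

View pics/wj.png

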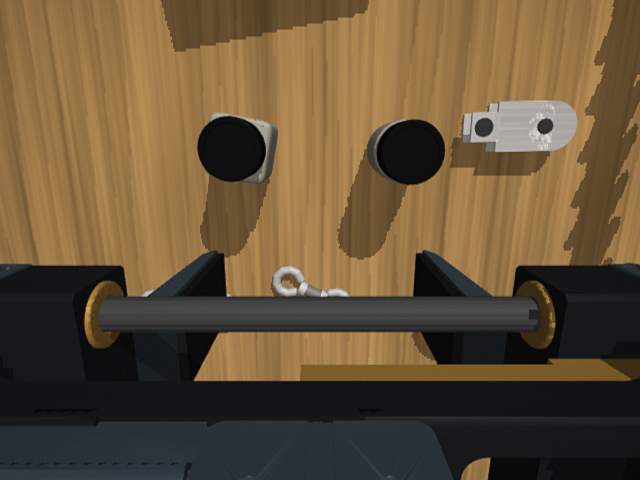

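View pics/ww.png

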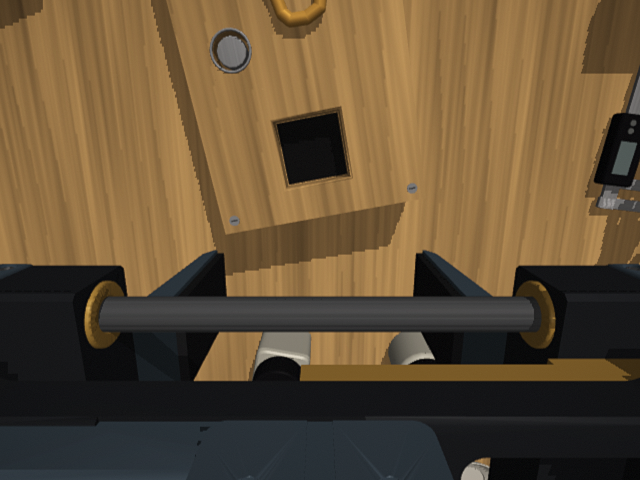

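The jar with squared corners showing is the one at (232,148), nearer the robot. The other, at (410,152), is round. The well is at about (312,147), with the shelf turned roughly 10°. Next I'll take overhead close-ups: the well at two opposite headings, so the hand-eye error cancels, and then the jar.

Run:
```python
from h import *
c=np.load("pics/wj.npy",allow_pickle=True).item();j=ray(c,[(232,148)],.09)[0]
c=np.load("pics/ww.npy",allow_pickle=True).item();w=ray(c,[(312,147)],.06)[0]
print(j,w)
for p,h,n,z in((w,0,"w0",.15),(w,180,"w180",.15),(j,180,"j180",.17)):
    t=p-.069*R(h)[:,0]; arm.move_to([t[0],t[1],z],R(h)); arm.sleep(.3); snap("wrist",n)
print(arm.current_t())
ims=[cv2.imread(f"pics/{n}.png")[20:270,170:470] for n in("w0","w180","j180")]
for i,n in enumerate(("w0","w180","j180")): print(n)
cv2.imwrite("pics/m.png",cv2.resize(np.hstack([ims[0],ims[2]]),(800,333)))
```

```text
[ 0.48434899 -0.15360118  0.09      ] [0.51888489 0.09153584 0.06      ]
9.3667
w0
w180
j180
```

View pics/m.png

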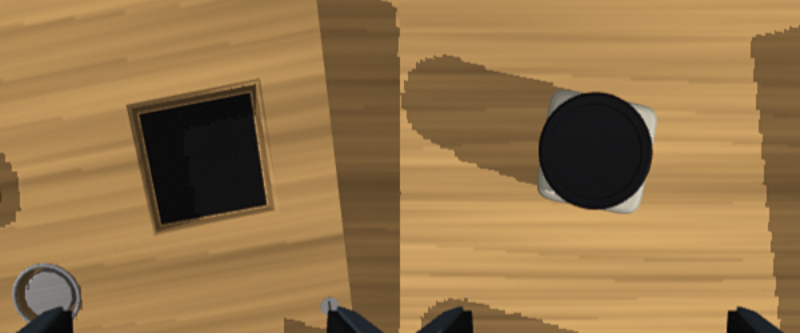

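View pics/w180.png

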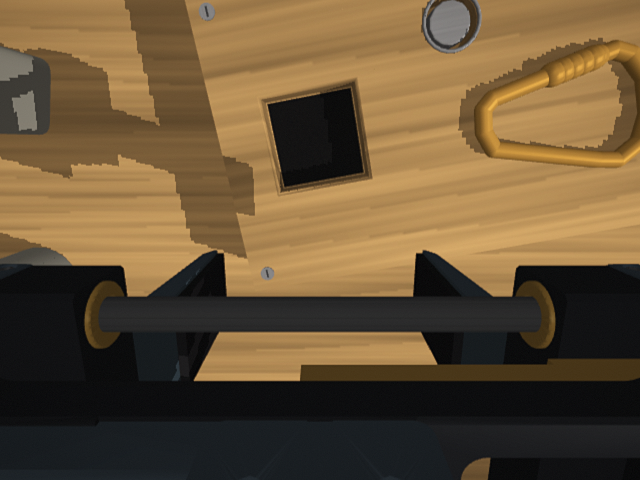

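The montage shows the black well floor with its chamfer frame and, on the right, the square body's corners round the lid. I'll measure both with masks.

Run:
```python
from h import *
def big(m,seed):
    m=m.copy();m[245:]=0
    n,l,s,ce=cv2.connectedComponentsWithStats(m.astype(np.uint8)); i=np.argmin([np.hypot(*(q-seed))+1e4*(st[4]<1500) for q,st in zip(ce,s)]); return (l==i).astype(np.uint8)
def rect(m,c,z):
    k=max(cv2.findContours(m,cv2.RETR_EXTERNAL,cv2.CHAIN_APPROX_NONE)[0],key=cv2.contourArea)[:,0]
    w=ray(c,k,z)[:,:2]; r=cv2.minAreaRect((w*1000).astype(np.float32)); M=cv2.moments((w*1000).astype(np.float32)[:,None]); return np.round(r[0],2),np.round(r[1],1),round(r[2],2),np.round([M["m10"]/M["m00"],M["m01"]/M["m00"]],2)
for n,sd in(("w0",(319,140)),("w180",(315,140))):
    im=cv2.imread(f"pics/{n}.png");c=np.load(f"pics/{n}.npy",allow_pickle=True).item()
    v=im.max(2); m=big(v<60,sd)
    for z in(.036,.058): print(n,z,*rect(m,c,z))
    g=cv2.Canny(cv2.cvtColor(im,6),30,80); 
    hsv=cv2.cvtColor(im,cv2.COLOR_BGR2HSV)
    for th in(100,120,140): print(th,*rect(cv2.morphologyEx(big(v<th,sd),cv2.MORPH_OPEN,np.ones((9,9))),c,.06))
n="j180"
im=cv2.imread(f"pics/{n}.png");c=np.load(f"pics/{n}.npy",allow_pickle=True).item();v=im.max(2);sat=im.max(2).astype(int)-im.min(2)
print("lid",*rect(big(v<50,(316,133)),c,.09))
m=big((sat<38),(316,133));print("body",*rect(m,c,.06), *rect(big((sat<25),(316,133)),c,.06))
k=max(cv2.findContours(m,0,1)[0],key=cv2.contourArea)
w=ray(c,k[:,0],.06)[:,:2]*1000; print("top",c["cam_to_world"][:3,3])
ctr=w.mean(0); d=w-ctr;a=np.degrees(np.arctan2(d[:,1],d[:,0]))
r=np.hypot(*d.T); 
for q in range(4):
    s=(a>=-180+90*q)&(a<-90+90*q)&(r>34); print(q,np.average(a[s],weights=r[s]-34),r[s].max())
```

```text
w0 0.036 [518.63  89.35] [61.1 61.4] 10.47 [518.8   89.54]
w0 0.058 [518.62  89.54] [56.4 56.7] 10.47 [518.77  89.72]
100 [518.89  89.93] [62.3 57.8] 9.46 [520.    90.22]
120 [519.43  90.87] [64.4 64.1] 10.38 [520.32  92.11]
140 [519.16  90.77] [65.6 64.9] 10.34 [519.96  92.55]
w180 0.036 [518.63  89.31] [61.  61.3] 10.48 [518.68  89.48]
w180 0.058 [518.79  89.51] [56.3 56.6] 10.48 [518.84  89.67]
100 [517.88  89.11] [59.2 57.4] 10.49 [518.69  89.96]
120 [518.24  90.95] [63.6 63.8] 9.78 [519.61  91.36]
140 [518.84  90.87] [65.7 64.6] 10.09 [519.75  92.75]
lid [ 481.84 -154.7 ] [54.1 54.8] 0.1 [ 481.76 -154.77]
body [ 481.16 -154.95] [61.8 61.4] 82.72 [ 481.51 -154.73] [ 481.16 -154.97] [61.6 61.2] 82.72 [ 481.51 -154.77]
top [ 0.48652336 -0.15251152  0.34190394]
0 -145.48609577712674 37.350171131271985
1 -54.723900652670956 38.1064473478283
2 33.91013390819989 38.541803132874605
3 122.50121555376322 37.52618652891993
```

Run:
```python
from h import *
f=lambda n:cv2.resize(cv2.imread(f"pics/{n}.png")[75:205,250:380],(400,400),interpolation=cv2.INTER_NEAREST)
cv2.imwrite("pics/m2.png",cv2.convertScaleAbs(np.hstack([f("w0"),f("w180")]),alpha=1.3,beta=20))
for n in("w0","w180"): print(np.load(f"pics/{n}.npy",allow_pickle=True).item()["cam_to_world"][:3,3])
```

```text
[0.51839989 0.09182694 0.32205671]
[0.52079449 0.09187384 0.32199449]
```

View pics/m2.png

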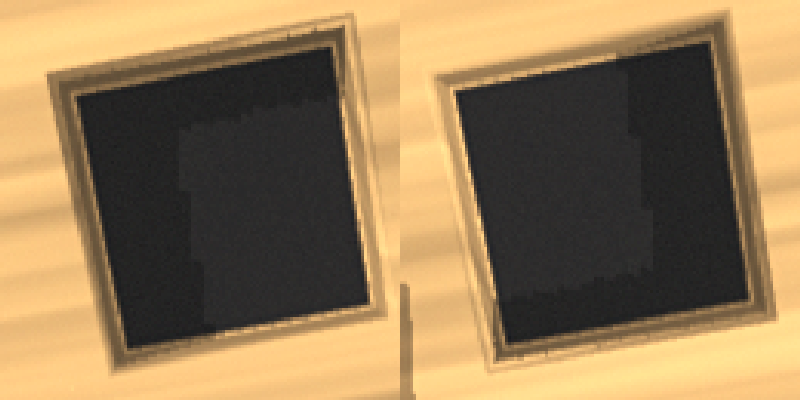

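The crop gives the chamfer's outer corners. In w0 they are at (48,73), (354,13), (388,318) and (113,373). In w180 they are at (34,73), (331,12), (377,320) and (90,370).

Run:
```python
from h import *
for n,q in(("w0",[(48,73),(354,13),(388,318),(113,373)]),("w180",[(34,73),(331,12),(377,320),(90,370)])):
    c=np.load(f"pics/{n}.npy",allow_pickle=True).item();p=ray(c,np.array(q)/3.0769+[249.8,74.8],.06)[:,:2]*1000
    e=np.roll(p,-1,0)-p;print(p.mean(0),np.hypot(*e.T),np.degrees(np.arctan2(e[:,1],e[:,0])))
```

```text
[519.09183839  89.3304146 ] [66.61827572 65.17579035 63.7485745  66.13089887] [ -79.53664464 -171.49968748  101.35337367   11.02202277]
[519.35207146  90.5306055 ] [64.80811896 66.20561171 66.23129992 65.04026005] [ 100.92836184   10.46149718  -80.10326536 -170.79138338]
```

The well is at about (0.519, 0.0896) with yaw 10.4°. The jar is at (0.4818, -0.1548) with yaw about -11°. I'll grip the body by its flats so the jar squares to the pads, then insert it while watching the force.

```bash
cat > ins.py <<'E'
from h import *
J=np.array([.4818,-.1548]);W=np.array([.5189,.0896]);r=R(79.1)
arm.grip(.091)
arm.move_to([*J,.14],r); arm.move_l([*J,.030],feed=.1); arm.grip(.05); arm.sleep(.2)
print("w",arm.current_width(),arm.current_grasp_force())
arm.move_l([*J,.16],feed=.12); arm.move_to([*W,.16],R(100.4)); arm.move_l([*W,.095],feed=.08); arm.sleep(.2)
f0=np.array(arm.current_force()); print("t",arm.current_t(),f0)
z=.095
while z>.0655:
    z-=.0015; arm.move_l([*W,z],feed=.03); f=np.array(arm.current_force())-f0
    if np.abs(f).max()>2: print(round(z,4),np.round(f,1),np.round(arm.current_ee_pos(),4))
    if f[2]>12: break
print(arm.current_t(),z)
snap("scene","s1")
E
python3 ins.py
```

```text
w 0.06020894310951999 30.000983476638794
t 16.55 [-0.29357989  0.91675384 -3.54428794]
0.065 [-2.6 -1.4 15.6] [0.519  0.0896 0.0656]
21.55 0.06499999999999997
```

The jar went in cleanly and the force rose at the expected depth. Next I'll release it, regrip on the lid and turn counter-clockwise, rising with the thread.

Run:
```python
from h import *
W=np.array([.5189,.0896])
arm.grip(.091); arm.sleep(.3)
arm.move_l([*W,.102],feed=.06); arm.sleep(.2); f0=np.array(arm.current_force());m0=np.array(arm.current_torque())
arm.grip(.04); arm.sleep(.3)
print("w",arm.current_width(),arm.current_grasp_force(),np.round(np.array(arm.current_force())-f0,1),arm.current_t())
for d in range(5,76,5):
    arm.move_to([*W,.102+.003*min(d,60)/60],R(100.4+d))
    print(d,np.round(np.array(arm.current_force())-f0,1),np.round(np.array(arm.current_torque())-m0,2)[2])
print(arm.current_t(),arm.current_width()); snap("scene","s2"); c,im=snap("side","sd2")
```

```text
w 0.054884840532078594 29.999876241199672 [ 1.8 -0.3 -1.4] 24.4583
5 [ 0.4 -1.3 -1.7] -0.04
10 [ 0.7 -0.9 -3.9] -0.03
15 [ 0.4 -0.4 -3.8] -0.09
20 [ 1.2 -1.3 -4.1] -0.06
25 [ 0.8 -0.6 -3. ] -0.05
30 [ 1.2 -1.  -2.8] -0.04
35 [ 1.5 -0.7 -3.9] -0.09
40 [ 0.8 -0.4 -3.2] -0.06
45 [ 1.4 -1.1 -4.2] -0.01
50 [ 0.9 -0.1 -4.1] 0.01
55 [ 1.  -0.1 -3.3] 0.02
60 [ 0.4 -1.5 -3.3] -0.02
65 [ 0.6 -0.8 -1.9] -0.05
70 [ 0.9 -0.8 -0.8] -0.01
75 [ 0.9 -0.4 -1.3] -0.06
28.2083 0.05494840320529669
```

The vertical force fell from about -4 N to -0.8 N, roughly the lid's own weight, between 60 and 70°. That suggests the threads let go. I'll lift a little and check.

Run:
```python
from h import *
p=np.array(arm.current_ee_pos());z0=p[2]
for z in(.108,.111,.116,.125,.1415):
    arm.move_l([.5189,.0896,z],feed=.03);arm.sleep(.1);print(z,np.round(arm.current_force(),1))
print(arm.current_t(),arm.current_width(),arm.current_grasp_force())
a=snap("scene","s3")[1];b=snap("side","sd3")[1]
K=lambda n,P:(lambda c:(lambda q:(c["intrinsics"]@q/q[2])[:2])((np.linalg.inv(c["cam_to_world"])@np.r_[P,1])[:3]))({k:np.array(v) for k,v in arm.get_calibration(n).items()})
def crop(n,im):
    u,v=K(n,[.519,.09,.11]).astype(int);return cv2.resize(im[max(v-65,0):v+65,u-65:u+65],(400,400))
cv2.imwrite("pics/m3.png",np.hstack([crop("scene",a),crop("side",b)]))
```

```text
0.108 [0.5 0.3 0.2]
0.111 [ 0.1  0.1 -0.6]
0.116 [-0.4 -0.8 -0.6]
0.125 [-0.2 -0.  -0.9]
0.1415 [ 0.1 -0.2 -0.9]
30.775 0.05569791170823243 29.999858513474464
```

View pics/m3.png

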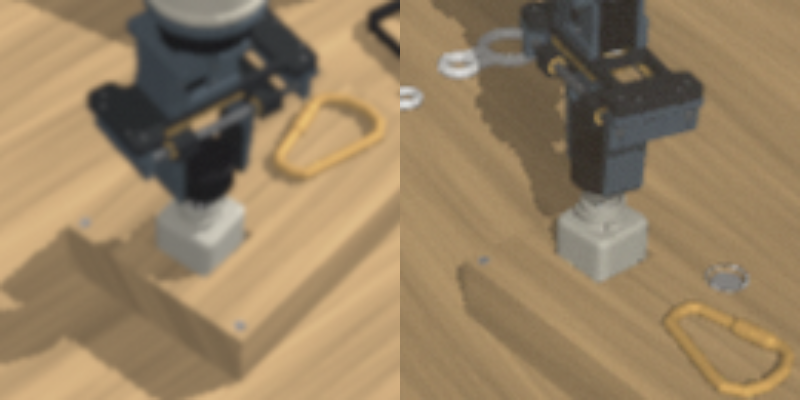

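The lid is off and held (about 0.9 N on the wrist), roughly 20 mm above the open neck. The jar stands square and upright in the well, and the carabiner has not moved.

```bash
python3 -c "
from rig import arm
print(arm.sign_off())"
```

```text
the job is handed in; nothing more can be done
None
```

I've handed the job in (no verdict came back): the square jar stands in the well, and its lid is unscrewed and held in the gripper about 20 mm above the open mouth; the round jar and other gear weren't touched.

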